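Fetch the sample jar from behind the reagent bottles and weigh it

ROBOT

A 6-joint arm with a two-finger parallel gripper is mounted at the origin on the work surface. World frame = base frame: x ahead of the robot, y to its left, z up, the work surface at z = 0. Lengths are in m, angles in rad, forces in N, time in s.
With the tool pointing down it reaches from about 0.325 to 0.9 m from the base axis. Payload 6.1 kg.
Tool frame: the origin (TCP) lies midway between the tips of the shut fingers; the grasp point (between the pads) lies 19 mm behind it; x points along the fingers, y is the direction in which the jaws open and shut, and the axes are right-handed (so a half turn about x gives the same grasp; the last joint's range is limited). The gripper opens to 85 mm and grips with 20 to 120 N. Pads are 22 mm wide; open, the fingers measure 114 mm over their backs; the gripper's body (76 mm by 85 mm) begins 54 mm behind the grasp point. The pads swing forward as they close: fully open they stand 13 mm farther back than shut.
Start: joints at [-1.274, 0.22, 1.526, -0, 1.395, -0.126], TCP at [0.256, -0.57, 0.231] pointing down, gripper open.
Joint ranges: [-2.98, 2.98], [-0.91, 2.08], [0.09, 2.57], [-1.24, 4.39], [0.2, 2.65], [-2.68, 2.68]. Speed limits (rad/s): [2.57, 2.57, 3.01, 3.14, 3.14, 3.14].

INTERFACE

Orientations are given as [roll, pitch, yaw] about the fixed x, y, z axes, in that order (R = Rz(yaw) Ry(pitch) Rx(roll)).
In Python, from plant import movep, move_l, set_joints, gripper_to, hold, inverse_kinematics, observe, get_image, get_calibration, Unreachable, job_done gives the robot as it stands. Calls block until the motion is done:
- movep(position, orientation): joint-space move of the TCP to a pose.
- move_l(position, feed=0.15, rotation=None, max_force=None): straight line of the TCP; rotation=None keeps the orientation; feed is the mean speed in m/s. With max_force (N) it stops when the force on the tool has changed by that much, and returns True; else False.
- set_joints(angles): joint-space move.
- gripper_to(opening, f_grip=None): finger opening in m; f_grip is the grip in N (None keeps the last); returns when the fingers have stopped.
- hold(seconds).
- inverse_kinematics(position, orientation): joint angles nearest the present ones, or None.
- observe(): the state.
- get_image(name): name is "side" or "top"; returns (picture, depth): 480x640x3 uint8, red, green, blue; 480x640 float32, m along the optical axis (not along the pixel's ray), 0 where there is no reading.
- get_calibration(name): a dict with "intrinsics" (3x3 intrinsics, pixels), "dist_coeffs" ([k1, k2, p1, p2, k3] as OpenCV has them; the pictures are not rectified), "world_from_camera" (4x4, takes a point from camera to world coordinates). Camera axes: x right, y down, z forward; pixel columns grow to the right and rows downward; lengths in m; the calibration is good to about 2 mm. A picture is of the moment at which its call begins. get_calibration takes no time and is no camera call.
A pose or a line that the arm cannot do raises Unreachable and nothing moves.
- job_done(): hands the job in, once; it reports no verdict.
The state is a dict: "time_s": time; "q": joint angles; "joint_velocities": joint speeds; "joint_torque": joint torques, N m; "eef_pos": TCP position; "tcp_rot": TCP orientation; "ft_force": force on the tool from outside, world axes, zero at the start; "torque": the same for the moment, N m; "opening": finger opening in m.
Only numpy, scipy, OpenCV 4.12 (cv2) and the standard library are available. Lean on these libraries where they do the work, as an engineer would, in place of code of your own. Each camera call takes 0.05 s, during which the arm holds its last target.

TASK

The sample jar with the black lid is hemmed in by three reagent bottles: first move all three bottles, upright, to the white side tray, leaving the jar where it is, and while they stand there set the jar upright and gently (not dropped) in the middle of the balance's pan. Then put every bottle back upright in the middle of the coaster of its own cap colour, leaving the jar on the pan. Do not knock over a bottle or the jar.

Things in the scene. Friction and masses are not known exactly. Their poses are not given: they have to be found in the camera images.
- bottle_blue: Upright white plastic reagent bottle with a blue screw cap and a blue band round its body; about 150 g. Body 54 mm in diameter up to 78 mm high, then a sloping shoulder; blue cap 32 mm in diameter from 96 to 125 mm above the underside (grasp it there, from above). At the start it stands centred on the blue coaster. Origin: centre of the underside, z up along the bottle.
- bottle_yellow: Upright white plastic reagent bottle with a yellow screw cap and a yellow band round its body; about 150 g. Body 54 mm in diameter up to 78 mm high, then a sloping shoulder; yellow cap 32 mm in diameter from 96 to 125 mm above the underside (grasp it there, from above). At the start it stands centred on the yellow coaster. Origin: centre of the underside, z up along the bottle.
- bottle_red: Upright white plastic reagent bottle with a red screw cap and a red band round its body; about 150 g. Body 54 mm in diameter up to 78 mm high, then a sloping shoulder; red cap 32 mm in diameter from 96 to 125 mm above the underside (grasp it there, from above). At the start it stands centred on the red coaster. Origin: centre of the underside, z up along the bottle.
- jar: Small sample jar, amber with a black lid, standing upright; 44 mm in diameter over the lid (42 mm below it), 52 mm high (lid from 38 to 52 mm), about 100 g. At the start it stands on the same grey board as the coasters, 62 mm (centre to centre) from each of the three bottles, which enclose it on three sides. Origin: centre of the underside, z up along the jar.
- coaster_blue: Flat round blue coaster, 76 mm in diameter and 4 mm thick, fixed on an 8 mm thick grey board (160 x 220 mm); the place of the bottle with the blue cap. Origin: centre of its underside, so a bottle standing on it has its underside 4 mm above this point.
- coaster_yellow: Flat round yellow coaster, 76 mm in diameter and 4 mm thick, fixed on an 8 mm thick grey board (160 x 220 mm); the place of the bottle with the yellow cap. Origin: centre of its underside, so a bottle standing on it has its underside 4 mm above this point.
- coaster_red: Flat round red coaster, 76 mm in diameter and 4 mm thick, fixed on an 8 mm thick grey board (160 x 220 mm); the place of the bottle with the red cap. Origin: centre of its underside, so a bottle standing on it has its underside 4 mm above this point.
- tray: White square side tray, fixed to the bench, outside 200 x 200 mm, with 4 mm thick walls 14 mm high; the floor's top is 4 mm above the bench; empty at the start. The three bottles fit in together, for example 45 mm from the centre along both of its axes, in three of the corners. Origin: centre of its underside; x and y along its sides.
- balance: Low white bench balance, fixed, with a round steel weighing pan 116 mm in diameter whose flat top is 58 mm above the bench. The case (225 x 180 mm, 46 mm high, dark display in front of the pan) reaches 150 mm from the pan's centre to the display end (-x of its frame) and 75 mm to the other end. Origin: on the bench straight below the pan's centre, z up.
There are look-alikes about, which are no part of the job. Leave any green or pink look-alike of the jar alone.

How it is judged:
On the way, in this order (a step that is already met when the one before it is completed fails the run):
1. all three bottles stand upright in the side tray, let go, the jar still at its place (x of bottle_blue in the frame of tray between -0.072 and 0.072 m and y of bottle_blue in the frame of tray between -0.072 and 0.072 m and z of each of bottle_blue, bottle_yellow, bottle_red in the frame of tray below 0.015 m and angle between each of bottle_blue, bottle_yellow, bottle_red's own z axis and vertical below 0.1 rad and x of bottle_yellow in the frame of tray between -0.072 and 0.072 m and y of bottle_yellow in the frame of tray between -0.072 and 0.072 m and x of bottle_red in the frame of tray between -0.072 and 0.072 m and y of bottle_red in the frame of tray between -0.072 and 0.072 m and contact force between each of bottle_blue, bottle_yellow, bottle_red and the fingers below 0.2 N and distance of jar from where it was at the start of the episode below 0.03 m), for 0.2 s.
2. the jar stands in the middle of the balance pan, let go, while all three bottles are in the side tray (horizontal distance between jar and balance below 0.015 m and z of jar in the frame of balance between 0.053 and 0.063 m and angle between each of jar, bottle_blue, bottle_yellow, bottle_red's own z axis and vertical below 0.1 rad and contact force between jar and the fingers below 0.2 N and linear speed of jar below 0.02 m/s and x of bottle_blue in the frame of tray between -0.072 and 0.072 m and y of bottle_blue in the frame of tray between -0.072 and 0.072 m and z of each of bottle_blue, bottle_yellow, bottle_red in the frame of tray below 0.015 m and x of bottle_yellow in the frame of tray between -0.072 and 0.072 m and y of bottle_yellow in the frame of tray between -0.072 and 0.072 m and x of bottle_red in the frame of tray between -0.072 and 0.072 m and y of bottle_red in the frame of tray between -0.072 and 0.072 m), for 0.2 s.
At the end, for the whole second after the job is handed in: The jar stands upright and at rest on the balance pan, its centre within 15 mm of the pan's; each bottle stands upright and at rest on the coaster of its own colour, within 12 mm of its centre; all are let go (horizontal distance between jar and balance below 0.015 m and z of jar in the frame of balance between 0.053 and 0.063 m and angle between each of jar, bottle_blue, bottle_yellow, bottle_red's own z axis and vertical below 0.1 rad and linear speed of each of jar, bottle_blue, bottle_yellow, bottle_red below 0.02 m/s and horizontal distance between bottle_blue and coaster_blue below 0.012 m and z of bottle_blue in the frame of coaster_blue between -0.001 and 0.009 m and horizontal distance between bottle_yellow and coaster_yellow below 0.012 m and z of bottle_yellow in the frame of coaster_yellow between -0.001 and 0.009 m and horizontal distance between bottle_red and coaster_red below 0.012 m and z of bottle_red in the frame of coaster_red between -0.001 and 0.009 m); the robot touches nothing.
It fails at once if a bottle or the jar is knocked over (tilted more than 40 degrees) (angle between any of bottle_blue, bottle_yellow, bottle_red, jar's own z axis and vertical above 0.7 rad).
It fails at once if the jar is dropped onto the pan (arrives faster than 0.35 m/s) (horizontal distance between jar and balance below 0.06 m and z of jar in the frame of balance below 0.064 m and linear speed of jar above 0.35 m/s).
It also fails if it takes over 144 s, if anything falls off the work surface, if the arm or the gripper's body presses on something with over 40 N, if the wrist force passes 120 N, or if a joint passes its speed limit or range.

## Working session

There is one attempt and no reset: what is moved stays moved. The work goes in short steps, each a Python script; the robot and the scene stay as the last script left them, time stands still between calls to the robot, and variables do not carry over. Pictures are saved under pics/ and viewed, and the job is handed in when it is done.

```bash
ls; mkdir -p pics
python3 - <<'E'
from plant import *
import cv2
s=observe();print(s['time_s'],s['eef_pos'],s['tcp_rot'],s['opening'])
import numpy as np
for n in('top','side'):
    im,d=get_image(n);cv2.imwrite(f'pics/{n}0.png',im[:,:,::-1]);np.save(f'pics/{n}0d.npy',d);np.save(f'pics/{n}0.npy',im)
    c=get_calibration(n);print(c)
E
```

```text
pics
0.0 [ 0.25625812 -0.5693754   0.23017581] [-1.67298351  1.56881607  1.89144572] 0.08528535177741958
{'intrinsics': array([[544.21493124,   0.        , 326.64963592],
       [  0.        , 544.21493124, 239.00602461],
       [  0.        ,   0.        ,   1.        ]]), 'dist_coeffs': array([-0.08553804,  0.        ,  0.        ,  0.        ,  0.        ]), 'world_from_camera': array([[-0.01304823, -0.99306941,  0.11680278,  0.47532261],
       [-0.99985537,  0.01423244,  0.00931024, -0.02432186],
       [-0.0109081 , -0.11666441, -0.99311149,  1.0698953 ],
       [ 0.        ,  0.        ,  0.        ,  1.        ]])}
{'intrinsics': array([[554.07261963,   0.        , 317.82092409],
       [  0.        , 554.07261963, 235.2806687 ],
       [  0.        ,   0.        ,   1.        ]]), 'dist_coeffs': array([0.00794928, 0.        , 0.        , 0.        , 0.        ]), 'world_from_camera': array([[-0.72779299, -0.3949091 ,  0.56068188, -0.10360099],
       [-0.6856798 ,  0.40391422, -0.60555471,  0.76043522],
       [ 0.01267168, -0.82516671, -0.56474713,  0.7425944 ],
       [ 0.        ,  0.        ,  0.        ,  1.        ]])}
```

View pics/top0.png

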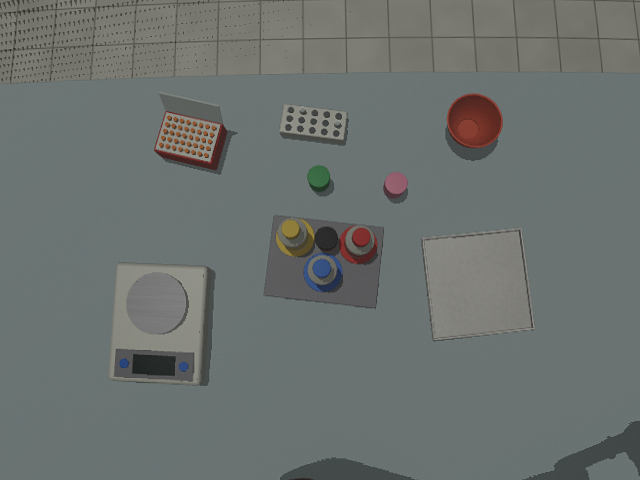

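View pics/side0.png

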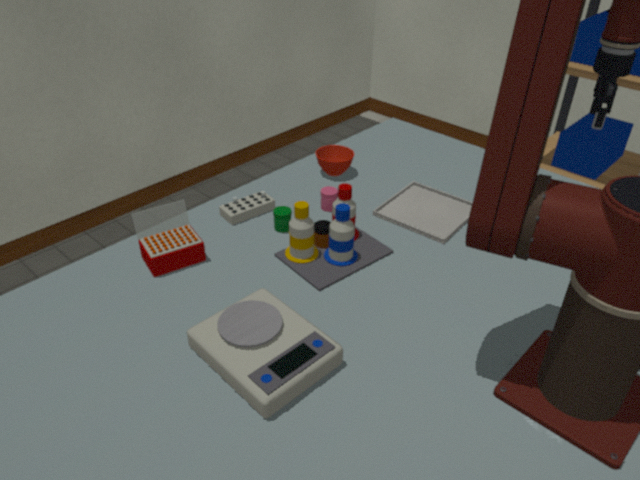

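The top view shows the yellow cap at about (291,229), red at (361,237) and blue at (322,268). The jar lid is at (326,239), the pan at (157,303) and the tray centre near (478,285). The green and pink look-alikes are at (318,178) and (396,184). Next I'll measure these positions.

```bash
cat > loc.py <<'E'
import numpy as np,cv2
from plant import get_calibration
def rays(name,px):
    c=get_calibration(name);K=c['intrinsics'];T=c['world_from_camera']
    n=cv2.undistortPoints(np.asarray(px,float).reshape(-1,1,2),K,c['dist_coeffs']).reshape(-1,2)
    return T[:3,3],np.c_[n,np.ones(len(n))]@T[:3,:3].T
def onplane(name,px,z):
    o,d=rays(name,px);return o+d*((z-o[2])/d[:,2])[:,None]
def cloud(name,dep):
    v,u=np.mgrid[:480,:640];o,d=rays(name,np.c_[u.ravel(),v.ravel()])
    return (o+d*dep.ravel()[:,None]).reshape(480,640,3)
def masks(im):
    h=cv2.cvtColor(im,cv2.COLOR_RGB2HSV).astype(int);H,S,V=h[...,0],h[...,1],h[...,2]
    return dict(blue=(abs(H-112)<12)&(S>140)&(V>60),yellow=(abs(H-23)<8)&(S>140)&(V>80),red=((H<6)|(H>174))&(S>140)&(V>60),
                black=(V<60))
def circ(name,mask,z):
    """outline of the largest blob -> plane z -> circle (centre, radius)"""
    cs,_=cv2.findContours(mask.astype(np.uint8),cv2.RETR_EXTERNAL,cv2.CHAIN_APPROX_NONE)
    c=max(cs,key=cv2.contourArea);m=np.zeros(mask.shape,np.uint8);cv2.drawContours(m,[c],-1,1,-1)
    v,u=np.nonzero(m);P=onplane(name,np.c_[u,v],z)
    A=len(P); (a,b),r=cv2.minEnclosingCircle(P[:,:2].astype(np.float32))
    return P[:,:2].mean(0),np.array([a,b]),r,(u.mean(),v.mean()),A
E
python3 - <<'E'
from loc import *
im=np.load('pics/top0.npy');d=np.load('pics/top0d.npy');P=cloud('top',d);Z=P[...,2]
M=masks(im);np.set_printoptions(precision=4,suppress=True)
print('table z',np.median(Z[400:440,230:300]), 'board',Z[290,300],'pan',np.median(Z[295:310,150:165]),'tray',np.median(Z[270:300,460:500]))
res={}
for n in('blue','yellow','red'):
    sel=M[n]&(Z>.128)&(Z<.15); sel[:200]=0
    print(n,np.median(Z[sel]),*circ('top',sel,.137)); res[n]=circ('top',sel,.137)[1]
sel=M['black']&(Z>.052)&(Z<.07); sel[:215]=0;sel[265:]=0;sel[:,:300]=0;sel[:,350:]=0
r=circ('top',sel,.060);print('jar',np.median(Z[sel]),*r)
for n in res: print(n,np.linalg.norm(res[n]-r[1]),np.linalg.norm(res[n]-r[0]))
# coasters
for n in res:
    sel=M[n]&(Z<.03);sel[:200]=0;sel[300:]=0;sel[:,:260]=0;sel[:,390:]=0
    print('coaster',n,*circ('top',sel,.012))
# pan by depth
sel=(Z>.054)&(Z<.064);sel[:,:110]=0;sel[:,220:]=0;sel[:250]=0;sel[390:]=0
print('pan',*circ('top',sel,.058))
sel=(Z>.040)&(Z<.064);sel[:,:90]=0;sel[:,230:]=0;sel[:250]=0;sel[400:]=0
def rect(sel,z):
    c=max(cv2.findContours(sel.astype(np.uint8),0,1)[0],key=cv2.contourArea).reshape(-1,2)
    print(cv2.minAreaRect(onplane('top',c,z)[:,:2].astype(np.float32)))
rect(sel,.046)
h=cv2.cvtColor(im,cv2.COLOR_RGB2HSV)
sel=(h[...,1]<28)&(h[...,2]>110);sel[:,:400]=0;sel[:,560:]=0;sel[:215]=0;sel[360:]=0
print(sel.sum(), h[290,480],h[400,300]);rect(sel,.014)
sel=(Z>.002);sel[:,:405]=0;sel[:,550:]=0;sel[:215]=0;sel[355:]=0;rect(sel,.014)
E
```

```text
table z 0.00022310710064210593 board 0.007538701132978165 pan 0.058331405154089966 tray 0.00370818100685677
blue 0.1368424339800587 [ 0.5353 -0.006 ] [ 0.5355 -0.0062] 0.01509977038949728 (np.float64(321.4194915254237), np.float64(267.85593220338984)) 236
yellow 0.13679381564516674 [0.6043 0.0477] [0.6044 0.0477] 0.015440491959452629 (np.float64(289.9751037344398), np.float64(228.47302904564316)) 241
red 0.1366714374834418 [ 0.5885 -0.0745] [ 0.5883 -0.0746] 0.01561848446726799 (np.float64(360.7741935483871), np.float64(236.53629032258064)) 248
jar 0.059550124277954364 [ 0.5957 -0.0133] [ 0.5956 -0.0128] 0.0222588162869215 (np.float64(325.79391100702577), np.float64(238.192037470726)) 427
blue 0.06047791448285225 0.06057205116105142
yellow 0.06112537485127112 0.0616359957546443
red 0.062290480713445937 0.06177722871906512
coaster blue [0.5219 0.015 ] [ 0.5345 -0.0016] 0.035795874893665314 (np.float64(312.0503144654088), np.float64(279.0188679245283)) 159
coaster yellow [0.5934 0.0414] [0.6051 0.048 ] 0.03720790520310402 (np.float64(298.20754716981133), np.float64(242.66037735849056)) 265
coaster red [ 0.5757 -0.0621] [ 0.5889 -0.0743] 0.03679421916604042 (np.float64(351.2689393939394), np.float64(250.9318181818182)) 264
pan [0.4787 0.3058] [0.4783 0.3065] 0.05851586163043976 (np.float64(156.1869697997964), np.float64(302.8622327790974)) 2947
((0.44154930114746094, 0.3065376281738281), (0.17992490530014038, 0.22458942234516144), 86.67145538330078)
22447 [ 30  10 132] [ 83  20 115]
((0.5036932229995728, -0.31419384479522705), (0.31866487860679626, 0.2818235456943512), 88.68710327148438)
((0.5095994472503662, -0.30736833810806274), (0.20520901679992676, 0.20845556259155273), 5.251597881317139)
```

Each object checks out. Cap heights are about 0.137 m, the lid is at 0.060 m, and the pan is at 0.058 m with a 58.5 mm radius. The jar-to-bottle distances are 60.5–62 mm. The tray fits as a square of about 205 mm, yawed 5°. I'll start with the red bottle.

```bash
cat > ops.py <<'E'
from plant import *
from loc import *
np.set_printoptions(precision=4,suppress=True)
RPY=[0,np.pi/2,0]
B=dict(blue=(.5355,-.0061),yellow=(.6044,.0477),red=(.5884,-.0745)); JAR=(.5956,-.0129); PAN=(.4786,.3058)
a=np.radians(5.25);c,s=np.cos(a),np.sin(a)
def tr(x,y): return (.5096+c*x-s*y,-.3074+s*x+c*y)
T=dict(red=tr(.045,-.045),blue=tr(-.045,-.045),yellow=tr(.045,.045))
H=.28
def st(tag):
    o=observe();print(tag,round(o['time_s'],2),np.array(o['eef_pos']),'open',round(o['opening'],4),'F',np.array(o['ft_force']))
def pick(xy,ztcp,op=.06,grip=40,h=H):
    movep([*xy,h],RPY);gripper_to(op)
    move_l([*xy,ztcp+.05],.25);move_l([*xy,ztcp],.1,max_force=15);st('at')
    gripper_to(0.0,grip);st('gripped')
def lift(h=H):
    p=observe()['eef_pos'];move_l([p[0],p[1],p[2]+.03],.1);move_l([p[0],p[1],h],.25);st('lifted')
def place(xy,ztcp,op=.06,h=H,mf=4):
    movep([*xy,h],RPY);move_l([*xy,ztcp+.02],.25)
    hold(.2);print('contact',move_l([*xy,ztcp-.004],.03,max_force=mf));st('down')
    gripper_to(op);hold(.2);p=observe()['eef_pos'];move_l([*xy,p[2]+.03],.1);move_l([*xy,h],.3);st('clear')
E
python3 - <<'E'
from ops import *
for n in B: print(n,T[n],[inverse_kinematics([*q,z],RPY) is not None for q in(B[n],T[n]) for z in(.1,.28)])
pick(B['red'],.106);lift()
im,d=get_image('side');cv2.imwrite('pics/s1.png',im[:,:,::-1])
E
```

```text
blue (np.float64(0.46890635109899337), np.float64(-0.35632879458071287)) [True, True, True, True]
yellow (np.float64(0.5502936489010067), np.float64(-0.25847120541928714)) [True, True, True, True]
red (np.float64(0.558528794580713), np.float64(-0.3480936489010067)) [True, True, True, True]
at 3.92 [ 0.5888 -0.0746  0.1065] open 0.0601 F [ 0.1104 -0.4898  0.7273]
gripped 4.28 [ 0.5892 -0.0748  0.1071] open 0.0308 F [-0.5747 -1.2491  4.4721]
lifted 5.47 [ 0.5883 -0.0746  0.2778] open 0.0305 F [-0.5011 -0.1661 -2.441 ]
```

View pics/s1.png

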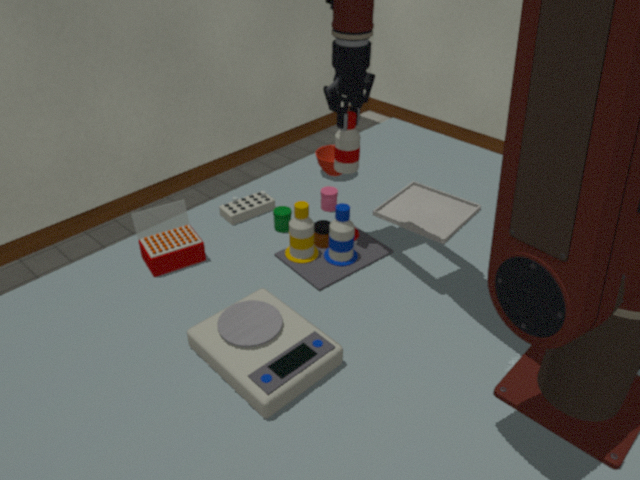

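The red bottle is held upright at about (347,150), and the other two bottles and the jar are still in place. I'll place it and move the other two.

Run:
```python
from ops import *
place(T['red'],.098)
im,d=get_image('side');cv2.imwrite('pics/s2.png',im[:,:,::-1])
pick(B['blue'],.106);lift();place(T['blue'],.098)
im,d=get_image('side');cv2.imwrite('pics/s3.png',im[:,:,::-1])
```

```text
contact True
down 8.2 [ 0.5582 -0.3481  0.0991] open 0.0313 F [-1.2127  0.2353  5.2314]
clear 9.9 [ 0.5583 -0.3479  0.2796] open 0.0599 F [ 0.3453  0.6299 -0.8167]
at 12.76 [ 0.536  -0.0062  0.1067] open 0.0599 F [-0.978  -0.1785 -0.5763]
gripped 13.12 [ 0.5364 -0.0062  0.1071] open 0.0308 F [ 0.2378 -0.1614  5.9235]
lifted 14.31 [ 0.5355 -0.006   0.2779] open 0.0311 F [ 0.0158 -0.1477 -2.0936]
contact True
down 17.27 [ 0.4687 -0.3562  0.0992] open 0.0308 F [ 0.0619 -0.7433  4.8588]
clear 18.97 [ 0.4687 -0.3561  0.2796] open 0.0602 F [ 0.3824  0.0998 -0.3547]
```

View pics/s3.png

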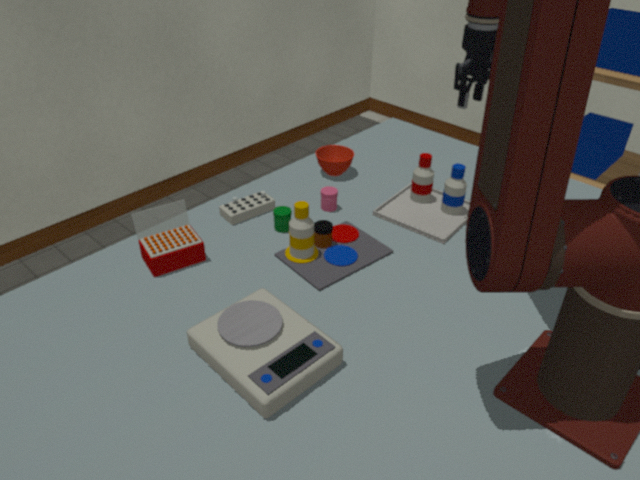

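Red (424,180) and blue (456,190) stand upright in the tray. I'll move yellow next, then measure everything again.

Run:
```python
from ops import *
pick(B['yellow'],.106);lift();place(T['yellow'],.098)
movep([*PAN,.30],RPY)
for n in('top','side'):
    im,d=get_image(n);cv2.imwrite(f'pics/{n}4.png',im[:,:,::-1]);np.save(f'pics/{n}4.npy',im);np.save(f'pics/{n}4d.npy',d)
im=np.load('pics/top4.npy');Z=cloud('top',np.load('pics/top4d.npy'))[...,2];M=masks(im)
for n in B:
    sel=M[n]&(Z>.115)&(Z<.14);sel[:,:400]=0;sel[:200]=0
    r=circ('top',sel,.129);q=r[1]-[.5096,-.3074];print(n,np.median(Z[sel]),r[1],'tray frame',c*q[0]+s*q[1],-s*q[0]+c*q[1])
    sel=M[n]&(Z<.03);sel[:200]=0;sel[300:]=0;sel[:,:260]=0;sel[:,390:]=0
    r=circ('top',sel,.012);print('  coaster',*r)
sel=M['black']&(Z>.052)&(Z<.07); sel[:215]=0;sel[265:]=0;sel[:,:300]=0;sel[:,350:]=0
print('jar',np.median(Z[sel]),*circ('top',sel,.060))
```

```text
at 22.1 [0.6048 0.0477 0.1065] open 0.06 F [ 0.8322 -0.8849  1.1727]
gripped 22.47 [0.6053 0.0476 0.1072] open 0.031 F [-0.5835  0.5747  4.1851]
lifted 23.65 [0.6044 0.0477 0.2778] open 0.0309 F [-0.1971 -0.0806 -3.0435]
contact True
down 26.45 [ 0.55   -0.2584  0.0992] open 0.0306 F [-1.5667  0.5385  4.496 ]
clear 28.15 [ 0.55   -0.2583  0.2796] open 0.0603 F [-0.4414 -0.0815  0.0215]
blue 0.12872819258534673 [ 0.4686 -0.3532] tray frame -0.04497769380301712 -0.04185970367763117
  coaster [ 0.5351 -0.0059] [ 0.5351 -0.0057] 0.03698340430855751 (np.float64(322.71377137713773), np.float64(272.1197119711971)) 1111
yellow 0.12854993398598574 [ 0.55   -0.2569] tray frame 0.0448531822606437 0.04656308063340536
  coaster [0.6046 0.0477] [0.6048 0.0478] 0.03721411153674126 (np.float64(294.9664551223935), np.float64(237.02719854941068)) 1103
red 0.12871008235627734 [ 0.5588 -0.345 ] tray frame 0.04559443019929493 -0.041994236027493956
  coaster [ 0.5887 -0.0752] [ 0.5889 -0.075 ] 0.037260670214891434 (np.float64(357.7974910394265), np.float64(244.17293906810036)) 1116
jar 0.05980406454174059 [ 0.5958 -0.0133] [ 0.5961 -0.0136] 0.022124510258436203 (np.float64(325.806146572104), np.float64(238.10401891252954)) 423
```

View pics/top4.png

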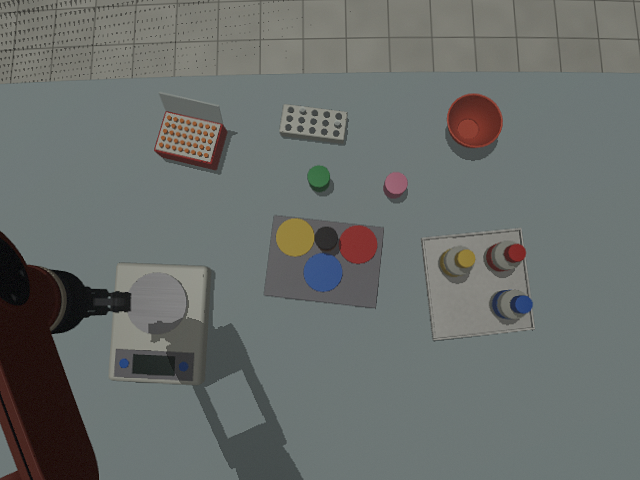

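The top view shows the tray holding yellow (466,258), red (514,253) and blue (522,304), all inside its limits and at the right height. The jar hasn't moved at (326,238), and the coaster centres agree with the pick positions within 1 mm. The jar is next.

Run:
```python
from ops import *
pick((.5959,-.0132),.034,op=.07,grip=30,h=.20);lift(.22)
movep([*PAN,.22],RPY)
im,d=get_image('side');cv2.imwrite('pics/s5.png',im[:,:,::-1])
st('above pan')
move_l([*PAN,.105],.15);hold(.3)
print('contact',move_l([*PAN,.080],.02,max_force=4));st('down')
gripper_to(.07);hold(.3);p=observe()['eef_pos'];move_l([*PAN,p[2]+.04],.08);move_l([*PAN,.25],.25)
movep([.45,.0,.30],RPY)
for n in('top','side'):
    im,d=get_image(n);cv2.imwrite(f'pics/{n}6.png',im[:,:,::-1]);np.save(f'pics/{n}6.npy',im);np.save(f'pics/{n}6d.npy',d)
im=np.load('pics/top6.npy');Z=cloud('top',np.load('pics/top6d.npy'))[...,2];M=masks(im)
sel=M['black']&(Z>.1)&(Z<.125);sel[:,220:]=0;sel[:,:110]=0;sel[:260]=0;sel[345:]=0
print('jar',np.median(Z[sel]),*circ('top',sel,.110))
sel=(Z>.054)&(Z<.125);sel[:,:110]=0;sel[:,220:]=0;sel[:250]=0;sel[390:]=0
print('pan',*circ('top',sel,.058))
```

```text
at 33.17 [ 0.5963 -0.0133  0.0344] open 0.07 F [ 0.1344 -0.3357 -0.5542]
gripped 33.52 [ 0.5968 -0.0133  0.0351] open 0.0423 F [-0.544   0.3519  4.5585]
lifted 34.75 [ 0.5957 -0.0131  0.2179] open 0.0432 F [-0.1136  0.3297 -0.7639]
above pan 36.08 [0.4793 0.3047 0.2198] open 0.043 F [-0.767  -1.0013 -0.7044]
contact True
down 38.23 [0.4785 0.3057 0.0851] open 0.0431 F [-1.0688 -0.1521  4.0463]
jar 0.10992640237783469 [0.479  0.3029] [0.4794 0.3028] 0.022914862260222435 (np.float64(148.4045643153527), np.float64(302.6286307053942)) 482
pan [0.4787 0.3058] [0.4783 0.3065] 0.05851586163043976 (np.float64(156.17876526458616), np.float64(302.85210312075986)) 2948
```

View pics/top6.png

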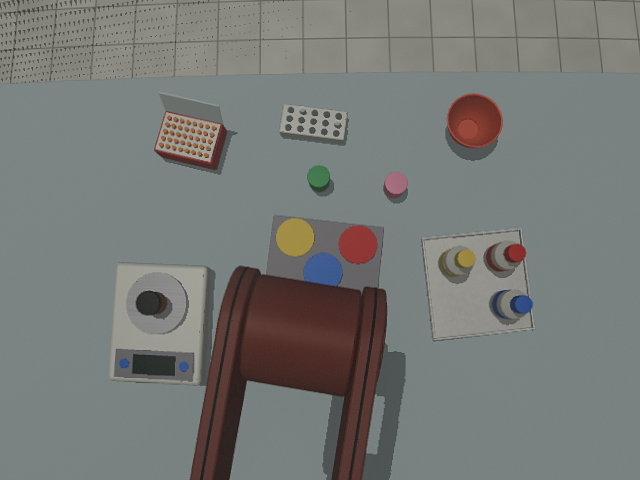

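View pics/side6.png

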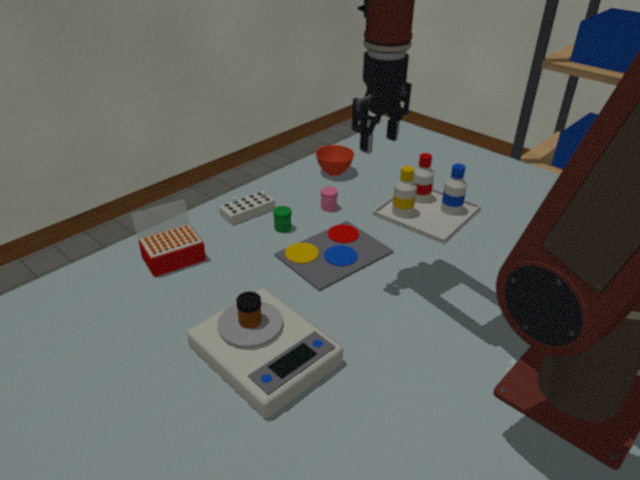

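The jar stands upright on the pan, with its lid at (148,303) in the top view and its top at z = 0.110. It is about 3 mm off the pan centre and all the bottles are still in the tray. Now I'll return the bottles in reverse order.

Run:
```python
from ops import *
for n in('yellow','blue','red'):
    print(n);pick(T[n],.098);lift();place(B[n],.106)
    im,d=get_image('side');cv2.imwrite(f'pics/ret_{n}.png',im[:,:,::-1])
set_joints([-1.274,.22,1.526,0,1.395,-.126]);hold(.5)
for n in('top','side'):
    im,d=get_image(n);cv2.imwrite(f'pics/{n}7.png',im[:,:,::-1]);np.save(f'pics/{n}7.npy',im);np.save(f'pics/{n}7d.npy',d)
im=np.load('pics/top7.npy');Z=cloud('top',np.load('pics/top7d.npy'))[...,2];M=masks(im)
for n in B:
    sel=M[n]&(Z>.125)&(Z<.15);sel[:200]=0
    r=circ('top',sel,.137);print(n,np.median(Z[sel]),r[1],'from start',r[1]-B[n])
sel=M['black']&(Z>.1)&(Z<.125);sel[:,220:]=0;sel[:,:110]=0;sel[:260]=0;sel[345:]=0
print('jar',np.median(Z[sel]),circ('top',sel,.110)[1]);st('end')
```

```text
yellow
at 44.16 [ 0.5506 -0.2587  0.0984] open 0.0599 F [-0.2841 -0.1161 -0.6704]
gripped 44.52 [ 0.551  -0.2588  0.0991] open 0.0309 F [0.8561 0.7903 3.8511]
lifted 45.73 [ 0.5502 -0.2583  0.2778] open 0.0307 F [-0.2923  0.3191 -1.981 ]
contact True
down 48.5 [0.6041 0.0478 0.1072] open 0.0307 F [-0.3522  0.6217  4.9275]
clear 50.17 [0.6042 0.0477 0.2798] open 0.06 F [ 0.8655  0.2103 -0.7735]
blue
at 53.33 [ 0.4692 -0.3567  0.0986] open 0.0601 F [-0.2949  0.4211  0.3356]
gripped 53.69 [ 0.4695 -0.3567  0.0991] open 0.0311 F [-0.2083  1.2153  4.4666]
lifted 54.9 [ 0.4688 -0.3561  0.2778] open 0.031 F [-0.0284  0.09   -1.8116]
contact True
down 57.83 [ 0.5353 -0.0059  0.1071] open 0.0307 F [-1.1649  0.315   3.9638]
clear 59.49 [ 0.5353 -0.0061  0.2797] open 0.0596 F [ 0.3291  0.7163 -1.2313]
red
at 62.38 [ 0.5587 -0.3483  0.0982] open 0.0603 F [ 0.6803 -1.2783  0.3273]
gripped 62.74 [ 0.5592 -0.3487  0.0992] open 0.0308 F [ 0.1404 -0.5507  3.4393]
lifted 63.96 [ 0.5585 -0.3481  0.2777] open 0.0312 F [-1.143   0.7974 -3.0769]
contact True
down 66.61 [ 0.5881 -0.0744  0.1072] open 0.0307 F [-0.8732 -0.2592  4.9352]
clear 68.28 [ 0.5882 -0.0745  0.2797] open 0.0601 F [-0.9794  0.9369 -0.3958]
blue 0.13689344001853443 [ 0.5329 -0.0047] from start [-0.0026  0.0014]
yellow 0.13692990898647872 [0.6017 0.0486] from start [-0.0027  0.0009]
red 0.13663168695137357 [ 0.5857 -0.0739] from start [-0.0027  0.0006]
jar 0.11019798270313919 [0.4782 0.3029]
end 71.08 [ 0.2566 -0.5701  0.2318] open 0.0597 F [ 0.732   0.7083 -0.3752]
```

View pics/top7.png

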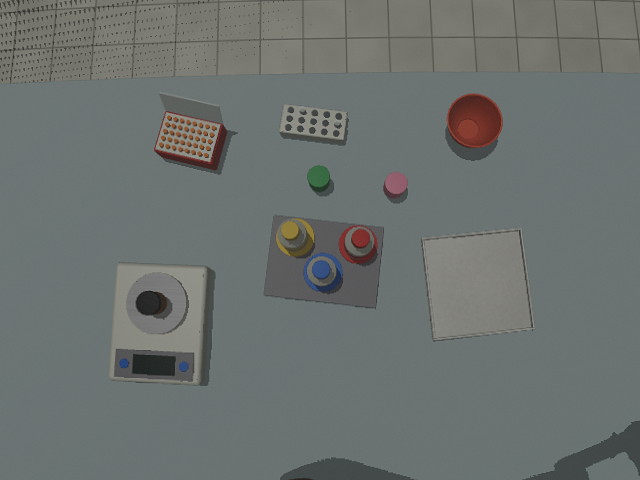

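View pics/side7.png

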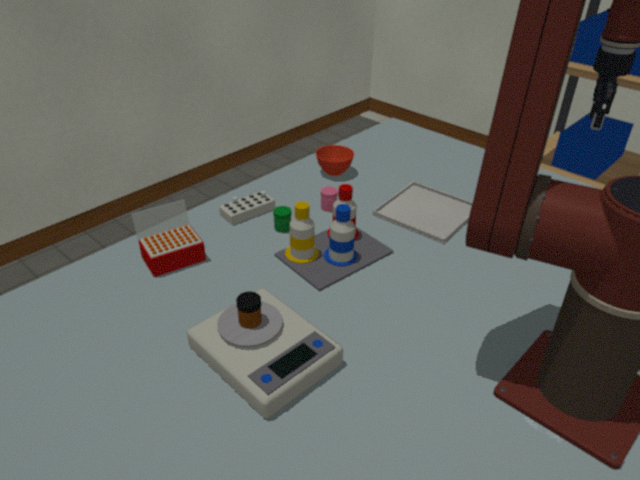

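The final pictures show all three bottles upright on their own coasters, within 3 mm of where they started. The caps are at (290,230), (361,238) and (321,269), at the right height. The jar is on the pan at (148,303) and the arm is well clear, so I'm handing in the job.

```bash
python3 -c "
from plant import *
job_done()"
```

```text
the job is handed in; nothing more can be done
```

The job is finished and handed in at about 71 s of the 144 s allowed; `job_done` gives no verdict. I moved the three bottles upright to the side tray, set the jar down gently on the balance pan under force control, then put each bottle back on its own coaster.

- **Bottles:** the last top picture shows all three upright, with cap tops at 0.137 m as expected. Each is about 3 mm from where it started, mostly along -x; the limit is 12 mm.
- **Jar:** it stands upright on the pan with its lid at 0.110 m as expected. It is about 3 mm from the pan's centre; the limit is 15 mm.
- **Look-alikes:** the green and pink look-alikes look unmoved.
- **Robot:** the arm is back at its start pose, touching nothing.
- **Disagreement:** at the tray and the pan, camera and arm positions differed by up to about 3 mm in y, slightly more than the stated 2 mm calibration accuracy. That is well inside the limits.

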